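# Sort the shoe lasts left from right, freeing the one stuck in the heel clip

### The job

Put the three wooden shoe lasts away by foot: lefts into the tray whose dark sole pattern is a left foot, rights into the tray with the right-foot pattern, each gently set down standing on its sole inside the tray and let go. One last is wedged by its heel in the sprung clip: work it free by twisting it back and forth while easing it up, since a straight pull lifts the clip's loose block off its foot plate, and that block must stay down. Leave the other things on the bench where they are.

Things in the scene. Friction and masses are not known exactly. Their poses are not given: they have to be found in the camera images.
- left_last: LEFT foot wooden shoe last, standing loose on the bench; 133 mm long, 82 high, 0.16 to 0.26 kg. Origin: sole underside, centre of the round heel (upright cylinder, radius 24); x to the toe, y left, z up. Grip the ankle stub: flat sides 28 mm apart in y, x -16 to 30, z 40 to 82 (grip at x 0, z 62). Ball 52 wide, 30 high at x 60; instep 46 high at x 30; toes 21 high. Big toe bulges to -y: the right seen from above, toe pointing away.
- right_last: RIGHT foot wooden shoe last, standing loose on the bench; 133 mm long, 82 high, 0.16 to 0.26 kg. Origin: sole underside, centre of the round heel (upright cylinder, radius 24); x to the toe, y left, z up. Grip the ankle stub: flat sides 28 mm apart in y, x -16 to 30, z 40 to 82 (grip at x 0, z 62). Ball 52 wide, 30 high at x 60; instep 46 high at x 30; toes 21 high. Big toe bulges to +y: the left seen from above, toe pointing away.
- clipped_last: RIGHT foot wooden shoe last, wedged in the clip at the start; 133 mm long, 82 high, 0.16 to 0.26 kg. Origin: sole underside, centre of the round heel (upright cylinder, radius 24); x to the toe, y left, z up. Grip the ankle stub: flat sides 28 mm apart in y, x -16 to 30, z 40 to 82 (grip at x 0, z 62). Ball 52 wide, 30 high at x 60; instep 46 high at x 30; toes 21 high. Big toe bulges to +y: the left seen from above, toe pointing away.
- left_last_toe (a point): tip of the toe of left_last, on its frame at (109, -20, 10) mm
- right_last_toe (a point): tip of the toe of right_last, on its frame at (109, 20, 10) mm
- clipped_last_toe (a point): tip of the toe of clipped_last, on its frame at (109, 20, 10) mm
- left_bin: fixed plywood tray with the left foot pattern (dark flat sole, toe along +x, on the ledge at its +x side); trays may swap sides. 180 (x) by 160 (y) mm outside, walls 5 thick, 35 high, inner floor 5 above the bench. Origin: underside centre of the tray; x points away from the robot. Two lasts fit side by side, toes along +x, heels at x -40, y 36 and -36.
- right_bin: fixed plywood tray with the right foot pattern (dark flat sole, toe along +x, on the ledge at its +x side); trays may swap sides. 180 (x) by 160 (y) mm outside, walls 5 thick, 35 high, inner floor 5 above the bench. Origin: underside centre of the tray; x points away from the robot. Two lasts fit side by side, toes along +x, heels at x -40, y 36 and -36.
- clip_seat (a point): centre of the heel seat on the clip block, 18 mm above the bench; x to the toe of the last, z up. Two rubber jaws (x -13 to 9 mm, tops 20 mm above the seat) press the heel from +y and -y, about 7 N each; posts behind them reach y = 51 and -51, 22 mm above the seat. The heel is free once its sole is 21 mm above the seat.
- clip_foot: fixed steel foot plate under the clip, 130 by 110 by 8 mm; origin: underside, below the heel seat. Straight up, the heel sticks with 12 to 17 N. While it turns about its own axis, little friction is left upward: rise about 4 mm per 0.6 rad of turning at under 1 rad/s. The last can turn 0.3 rad either way from the clip's x axis.
- clip (a joint): height (m) of the clip's loose block (105 by 106 mm, 0.65 kg, resting by its own weight) above its seated place on the foot plate; 0 = seated. A pull of more than about 6.5 N lifts it; let go, it sinks back. Guides keep it from turning or shifting.
- wax_block: bystander: white wax block 35 x 55 x 20 mm; origin underside centre
- awl: bystander: awl with dark wooden handle, 135 mm long, lying; origin under its middle
- shears: bystander: steel shears with black bows, 180 mm long, 12 mm high, lying
- spool: bystander: paper-white thread spool, 34 mm across, 38 mm high; origin underside centre
- jar: bystander: amber glass jar with steel cap, 56 mm across, 70 mm high; origin underside centre
- heel_lift: bystander: dark wooden heel lift, 50 x 45 x 22 mm; origin underside centre
- brush: bystander: hand brush, 130 x 45 x 40 mm, lying; origin underside centre
Not all that is in view belongs to the job. What is shaped like the left_last but pink or turquoise is not meant.

How it is judged:
By the outcome, as a careful person would: the job done as asked, in the order asked, and still so for the second after the job is handed in, with the robot touching nothing.
It also fails if it takes over 69 s, if anything falls off the work surface, if the arm or the gripper's body presses on something with over 40 N, if the wrist force passes 120 N, or if a joint passes its speed limit or range.

### The arm

A 6-joint arm with a two-finger parallel gripper is mounted at the origin on the work surface. World frame = base frame: x ahead of the robot, y to its left, z up, the work surface at z = 0. Lengths are in m, angles in degrees, forces in N, time in s.
With the tool pointing down it reaches from about 0.35 to 0.875 m from the base axis. Payload 4.2 kg.
Tool frame: the origin (TCP) lies between the finger pads; the fingertips stand 8 mm ahead of it and the grasp point (between the pads) lies 11 mm behind it; x points along the fingers, y is the direction in which the jaws open and shut, and the axes are right-handed (so a half turn about x gives the same grasp; the last joint's range is limited). The gripper opens to 87 mm and grips with 3 to 60 N. Pads are 19 mm wide; open, the fingers measure 117 mm over their backs; the gripper's body (75 mm by 190 mm) begins 51 mm behind the grasp point.
Start: joints at [-56.001, 22.042, 0.453, 0, -68.411, -14.817], TCP at [0.205, -0.59, 0.231] pointing down, gripper open.
Joint ranges: [-179.83, 179.83], [-69.29, 118.12], [-61.27, 80.66], [-181.25, 117.63], [-171.15, -9.14], [-177.46, 177.46]. Speed limits (degrees/s): [159.86, 159.86, 180, 180, 180, 180].

### API

Orientations are given as a 3x3 rotation matrix whose columns are the frame's x, y, z axes.
In Python, from station import r gives the robot as it stands. The module is installed in compiled form; this text tells all that it offers.
- The arm moves only by the tool move_arm, never from a script. Its argument "increments" is one flat list of numbers, 7 for each row, row after row: the turn, a rotation vector about the tool's x, y, z in degrees, then the shift along the tool's x, y, z in m, then the finger opening in m, from 0 to 0.087. A call has 1 to 12 rows; each row is the pose to reach, as a shift and turn from the pose commanded when the call began, along the tool's axes at that moment; what a row does not reach only later rows make up. A row lasts 1/12 s, in which the tool goes at most 41.7 mm and 7.16 degrees, less where a joint would pass 70% of its speed; a pose out of reach is approached as far as the arm can. A call with a gripper value outside its range is refused whole. The fingers move at their own pace and stop on an object; the grip force is fixed at half the most. Time passes only in rows, so rows that repeat a pose let the fingers close. It gives the time, the measured TCP pose, the force and the opening at its end, in the units of the state.
- r.sense(): the state, without advancing time (a new reading comes with each control period).
- r.capture(name): name is "scene" or "side" or "wrist"; returns the picture (420x560x3 uint8, red, green, blue); there is no depth.
- r.calibration(name): a dict with "fx", "fy", "cx", "cy" (pixels), "D" ([k1, k2, p1, p2, k3] as OpenCV has them; the pictures are not rectified), "rvec" (rotation vector, rad) and "tvec" (3), from world to camera coordinates, as OpenCV has them; the wrist camera has in their place "tool_from_camera" (4x4, takes a point from camera to tool coordinates, whose origin is the TCP and whose axes are the tool frame's). Camera axes: x right, y down, z forward; pixel columns grow to the right and rows downward; lengths in m; the calibration is good to about 2 mm. A picture is of the moment at which its call begins: read the wrist's pose just before it. calibration takes no time and is no camera call.
- r.finish_job(): hands the job in, once; it reports no verdict.
The state is a dict: "time_s": time; "joints": joint angles; "joint_velocities": joint speeds; "effort": joint torques, N m; "tcp_pos": TCP position; "ee_rot": TCP orientation; "wrist_force": force on the tool from outside, world axes, zero at the start; "moment": the same for the moment, N m; "gripper_width": opening from 0.0 (shut) to 1.0 (fully open).
Only numpy, scipy, OpenCV 4.12 (cv2) and the standard library are available. Lean on these libraries where they do the work, as an engineer would, in place of code of your own. Each camera call takes 0.05 s, during which the arm holds its last target.

## Working session

There is one attempt and no reset: what is moved stays moved. The work goes in short steps, Python scripts to look and compute and a tool call to move; the robot and the scene stay as the last step left them, time stands still between calls to the robot, and variables do not carry over. Pictures are saved under pics/ and viewed, and the job is handed in when it is done.

Besides the shell and the picture viewer there is one more tool, called after ">>>" by a JSON object that holds its "method" and its "body". move_arm: Moves the arm, as the interface text tells. Its arguments: {"type":"object","properties":{"increments":{"type":"array","items":{"type":"number"}}},"required":["increments"]}

```bash
mkdir -p pics; ls
python3 - <<'E'
from station import r
import cv2,numpy as np
s=r.sense();print({k:(np.round(v,4).tolist() if not isinstance(v,float) else v) for k,v in s.items()})
for n in("scene","side","wrist"):
    print(n,r.calibration(n))
    cv2.imwrite(f"pics/{n}0.png",cv2.cvtColor(r.capture(n),cv2.COLOR_RGB2BGR))
E
```

```text
pics
{'time_s': 0.0, 'joints': [-56.0005, 22.0884, 0.3793, -0.0291, -68.4112, -14.8168], 'joint_velocities': [0.0457, -0.0378, 0.1249, 0.0036, 0.0298, -0.0482], 'effort': [0.0002, -39.0666, 18.7404, 4.22, 0.011, -0.0002], 'tcp_pos': [0.2052, -0.5897, 0.2295], 'ee_rot': [[-0.0008, -0.3284, 0.9445], [0.002, 0.9445, 0.3284], [-1.0, 0.0022, -0.0001]], 'wrist_force': [-0.9311, 0.432, 0.0983], 'moment': [0.0331, -0.0321, -0.0041], 'gripper_width': 0.9979565744581729}
scene {'fx': 434.72659754795086, 'fy': 434.72659754795086, 'cx': 274.96554586960707, 'cy': 206.75259639242105, 'D': array([-0.08783258,  0.        ,  0.        ,  0.        ,  0.        ]), 'rvec': array([ 0.96339726,  2.60451887, -0.92249118]), 'tvec': array([ 0.46462277, -0.21887015,  1.59464586])}
side {'fx': 410.30014870484695, 'fy': 410.30014870484695, 'cx': 284.7703819676635, 'cy': 206.169239249544, 'D': array([-0.12711729,  0.        ,  0.        ,  0.        ,  0.        ]), 'rvec': array([ 0.6545997 , -2.77549971,  0.95338718]), 'tvec': array([0.46578734, 0.28458748, 0.82241045])}
wrist {'fx': 290.8631117434466, 'fy': 290.8631117434466, 'cx': 277.01829990432685, 'cy': 209.04984986798664, 'D': array([-0.02453251,  0.        ,  0.        ,  0.        ,  0.        ]), 'tool_from_camera': array([[ 9.14646297e-04, -2.59806096e-01,  9.65660373e-01,
        -1.53732008e-01],
       [ 9.99999555e-01,  4.61696883e-04, -8.22954164e-04,
        -8.94217550e-04],
       [-2.32033876e-04,  9.65660696e-01,  2.59806403e-01,
        -7.06226760e-02],
       [ 0.00000000e+00,  0.00000000e+00,  0.00000000e+00,
         1.00000000e+00]])}
```

View pics/scene0.png

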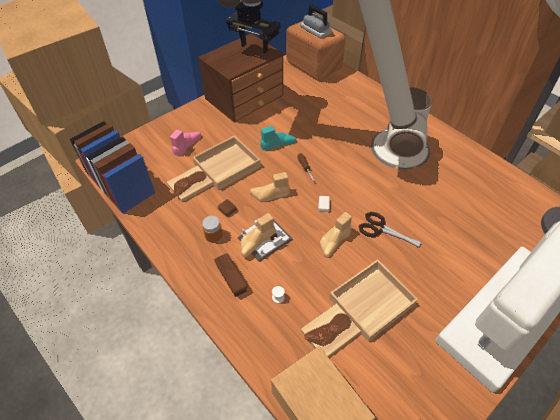

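View pics/side0.png

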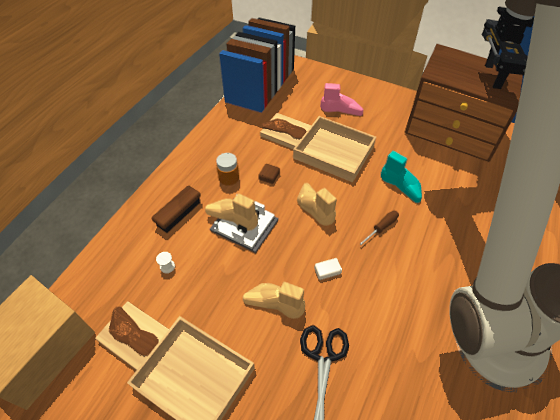

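View pics/wrist0.png

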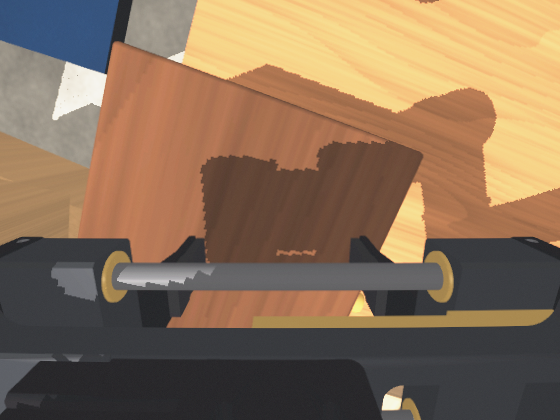

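```bash
cat > h.py <<'E'
import cv2,numpy as np
from station import r
def K(c): return np.array([[c['fx'],0,c['cx']],[0,c['fy'],c['cy']],[0,0,1.]])
def ext(n,s=None):
    c=r.calibration(n)
    if n!='wrist': 
        R=cv2.Rodrigues(np.array(c['rvec']))[0]; return c,R,np.array(c['tvec'])
    s=s or r.sense(); T=np.eye(4);T[:3,:3]=s['ee_rot'];T[:3,3]=s['tcp_pos']
    W=np.linalg.inv(T@np.array(c['tool_from_camera'])); return c,W[:3,:3],W[:3,3]
def proj(E,P):
    c,R,t=E
    return cv2.projectPoints(np.float64(P).reshape(-1,1,3),cv2.Rodrigues(R)[0],t,K(c),c['D'])[0].reshape(-1,2)
def ray(E,uv):
    c,R,t=E
    n=cv2.undistortPoints(np.float64(uv).reshape(-1,1,2),K(c),c['D']).reshape(-1,2)
    d=np.c_[n,np.ones(len(n))]@R
    return -R.T@t,d
def at(E,uv,z):
    o,d=ray(E,uv); return o+d*((z-o[2])/d[:,2])[:,None]
def warp(img,E,z,x0,x1,y0,y1,mm=2):
    # up = +x, left = +y
    xs=np.arange(x1,x0,-mm/1000);ys=np.arange(y1,y0,-mm/1000)
    X,Y=np.meshgrid(xs,ys,indexing='ij')
    p=proj(E,np.c_[X.ravel(),Y.ravel(),np.full(X.size,z)]).astype(np.float32).reshape(X.shape+(2,))
    return cv2.remap(img,p[...,0],p[...,1],cv2.INTER_LINEAR)
def cap(n,name):
    E=ext(n); im=cv2.cvtColor(r.capture(n),cv2.COLOR_RGB2BGR); cv2.imwrite(f'pics/{name}.png',im); return im,E
def last(x,y,th,foot,z=0):
    # wireframe pts in world
    pts={}
    a=np.linspace(0,2*np.pi,24)
    C,S=np.cos(th),np.sin(th)
    def T(p): p=np.atleast_2d(p); return np.c_[x+C*p[:,0]-S*p[:,1],y+S*p[:,0]+C*p[:,1],z+p[:,2]]
    out=[T(np.c_[.024*np.cos(a),.024*np.sin(a),0*a])]
    for zz in(.04,.082):
        out.append(T(np.array([[-.016,-.014,zz],[.03,-.014,zz],[.03,.014,zz],[-.016,.014,zz],[-.016,-.014,zz]])))
    s=1 if foot=='R' else -1
    out.append(T(np.array([[0,0,0],[.109,.02*s,.010]])))
    out.append(T(np.array([[.06,-.026,0.015],[.06,.026,0.015]])))
    return out
def draw(im,E,lines,col,k=1):
    for l in lines:
        cv2.polylines(im,[np.int32(np.round((proj(E,l)+.5)*k*16-8))],False,col,1,cv2.LINE_AA,4)
E
python3 - <<'E'
from h import *
for n in('scene','side'):
    im=cv2.imread(f'pics/{n}0.png');E=ext(n)
    w=warp(im,E,0,.3,.9,-.5,.5,1.25); cv2.imwrite(f'pics/w_{n}.png',w);print(w.shape)
E
```

```text
(481, 800, 3)
(481, 800, 3)
```

View pics/w_scene.png

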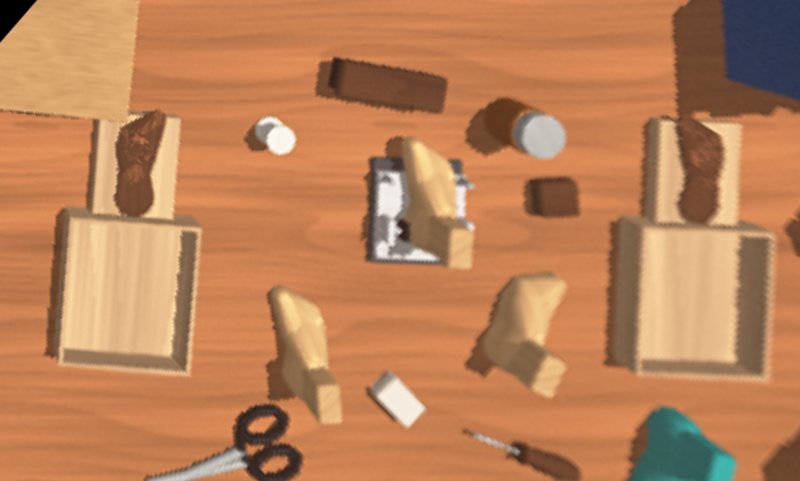

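View pics/w_side.png

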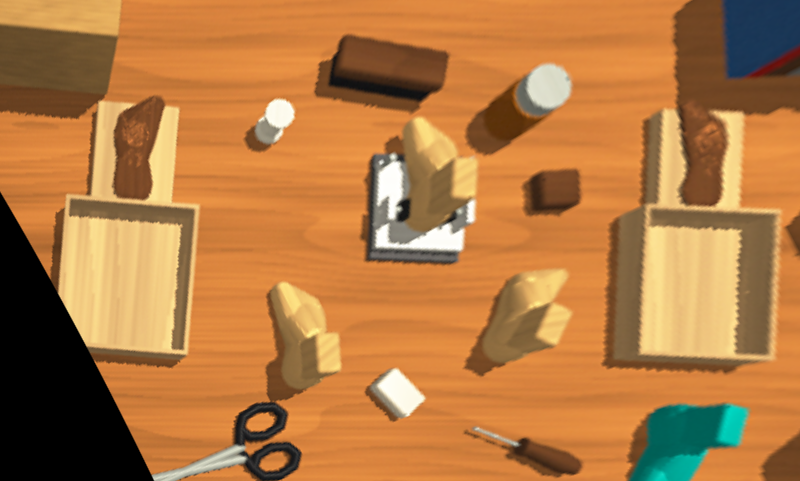

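Run:
```python
from h import *
for n,rs in(('scene',[(315,200,45),(237,205,60),(245,170,50)]),('side',[(235,270,80),(200,185,80),(290,175,60)])):
    im=cv2.imread(f'pics/{n}0.png')
    tiles=[cv2.resize(im[y:y+s,x:x+s],(400,400),interpolation=cv2.INTER_CUBIC)[:, :266*400//266] for x,y,s in rs]
    cv2.imwrite(f'pics/z_{n}.png',cv2.resize(np.hstack(tiles),(800,267)) if 0 else np.vstack([np.hstack(tiles[:2]),])) 
    cv2.imwrite(f'pics/z2_{n}.png',tiles[2])
```

```text
(no output)
```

View pics/z_scene.png

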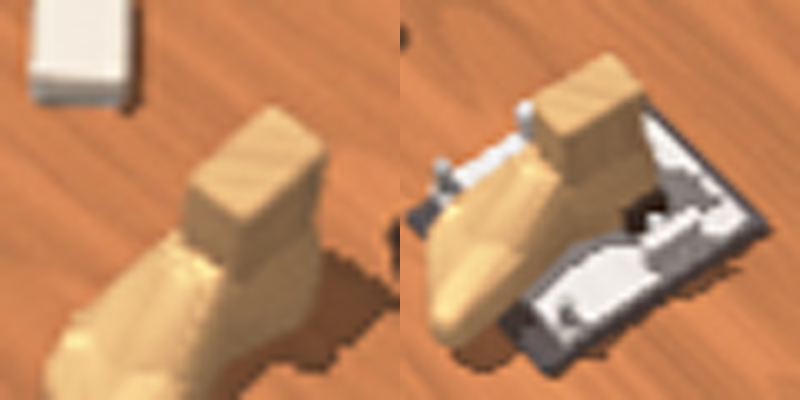

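View pics/z2_scene.png

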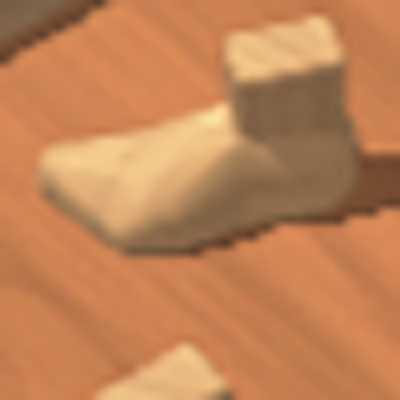

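View pics/z_side.png

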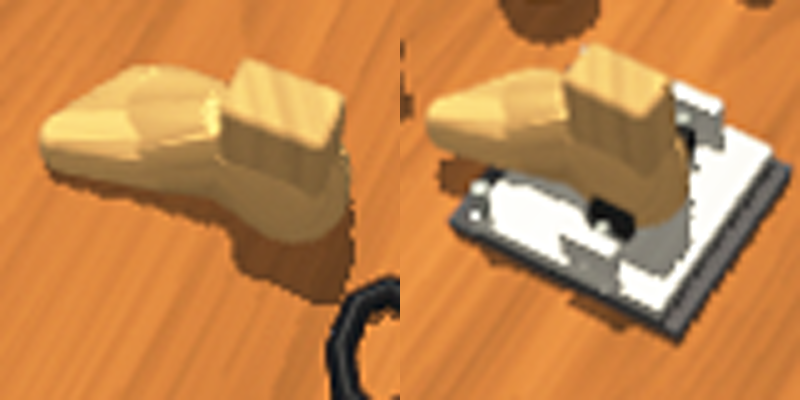

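View pics/z2_side.png

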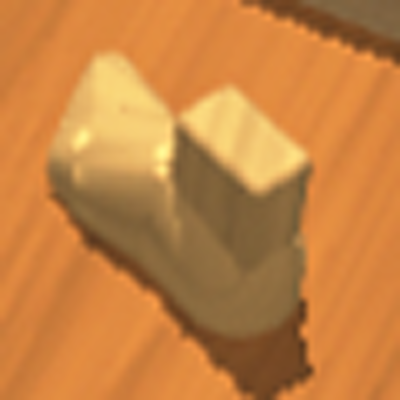

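Run:
```python
from h import *
from scipy.optimize import least_squares
Es,Ed=ext('scene'),ext('side')
def cv(o,pts): x,y,s=o; return np.array(pts)*s/400+[x,y]-.5+0.5*s/400
D={'A':(0.082,cv((315,200,45),[(268,105),(328,150),(240,218),(187,180)]),cv((235,270,80),[(247,60),(345,100),(320,150),(225,97)])),
'C':(0.1,cv((237,205,60),[(133,95),(212,52),(245,92),(165,137)]),cv((200,185,80),[(195,43),(270,80),(245,122),(165,85)])),
'B':(.082,cv((245,170,50),[(227,35),(325,18),(345,65),(235,80)]),cv((290,175,60),[(230,85),(310,158),(262,192),(180,122)]))}
res={}
for k,(z,a,b) in D.items():
    pa,pb=at(Es,a,z)[:,:2],at(Ed,b,z)[:,:2]
    print(k,'centers',pa.mean(0).round(4),pb.mean(0).round(4))
    from itertools import permutations
    loc=np.array([[-.016,-.014],[.03,-.014],[.03,.014],[-.016,.014]])
    def match(p,th,xy):
        R=np.array([[np.cos(th),-np.sin(th)],[np.sin(th),np.cos(th)]]);q=loc@R.T+xy
        return min(((q-p[list(pm)]) for pm in permutations(range(4))),key=lambda e:(e**2).sum())
    th0={'A':.35,'C':.2,'B':-.4}[k]
    for nm,ps in(('scene',[pa]),('side',[pb]),('both',[pa,pb])):
        f=lambda v:np.concatenate([match(p,v[2],v[:2]).ravel() for p in ps])
        s=least_squares(f,[*pa.mean(0),th0],x_scale=[.01,.01,.1]);print(k,nm,s.x.round(4),np.degrees(s.x[2]).round(1),'rms mm',1e3*np.sqrt((s.fun**2).mean()).round(5))
    res[k]=s.x
np.save('res.npy',res,allow_pickle=True)
for n,E in(('scene',Es),('side',Ed)):
    im=cv2.imread(f'pics/{n}0.png');k=3;o=cv2.resize(im,None,fx=k,fy=k,interpolation=cv2.INTER_CUBIC)
    for q,v in res.items():
        for foot,c in(('L',(255,0,0)),('R',(0,255,0))): draw(o,E,last(*v,foot,.018 if q=='C' else 0),c,k)
    o=o[150*k:270*k,200*k:400*k] if n=='scene' else o[170*k:330*k,190*k:400*k]
    cv2.imwrite(f'pics/f_{n}.png',o)
```

```text
A centers [0.4473 0.1261] [0.4438 0.1263]
A scene [0.4403 0.1257 0.0597] 3.4 rms mm 1.6900000000000002
A side [ 0.4368  0.1265 -0.0216] -1.2 rms mm 2.84
A both [0.4386 0.1261 0.02  ] 1.1 rms mm 2.75
C centers [ 0.6339 -0.0141] [ 0.6309 -0.0132]
C scene [ 0.627  -0.0134 -0.109 ] -6.2 rms mm 1.48
C side [ 0.6239 -0.013  -0.0364] -2.1 rms mm 1.9
C both [ 0.6254 -0.0132 -0.073 ] -4.2 rms mm 2.15
B centers [ 0.4786 -0.1273] [ 0.4755 -0.1268]
B scene [ 0.4725 -0.124  -0.505 ] -28.9 rms mm 1.58
B side [ 0.4691 -0.124  -0.4115] -23.6 rms mm 2.15
B both [ 0.4708 -0.124  -0.4592] -26.3 rms mm 2.34
```

View pics/f_scene.png

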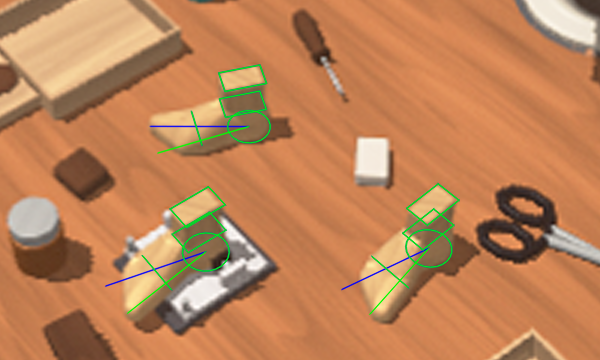

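View pics/f_side.png

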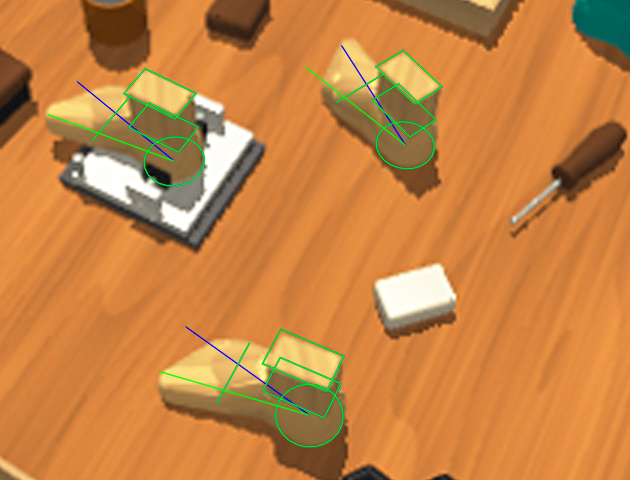

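Run:
```python
from h import *
o=[]
for n in('scene','side'):
    im=cv2.imread(f'pics/{n}0.png');E=ext(n)
    o.append([warp(im,E,.035,.4,.8,a,a+.26,.667) for a in(.21,-.51)])
v=np.vstack([np.hstack(x) for x in o]);print(v.shape)
cv2.imwrite('pics/bins.png',v[:600]);cv2.imwrite('pics/bins2.png',v[600:])
```

```text
(1200, 780, 3)
```

View pics/bins.png

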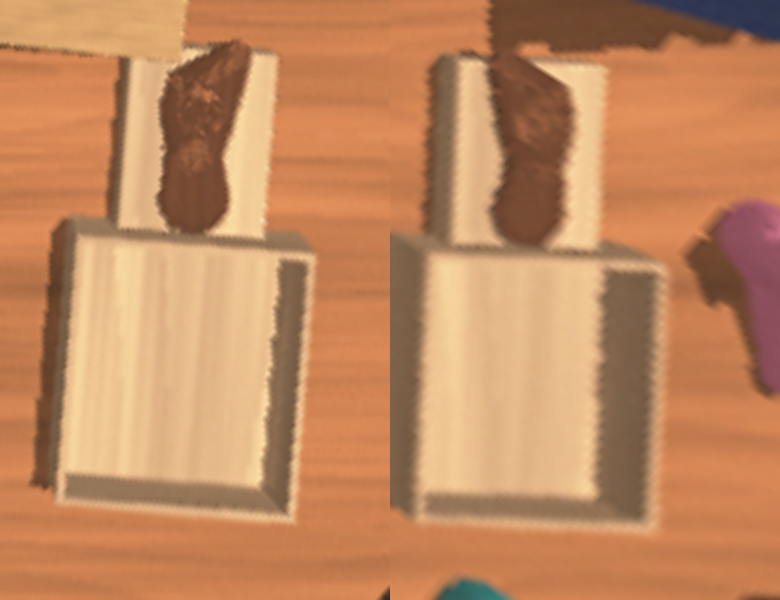

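View pics/bins2.png

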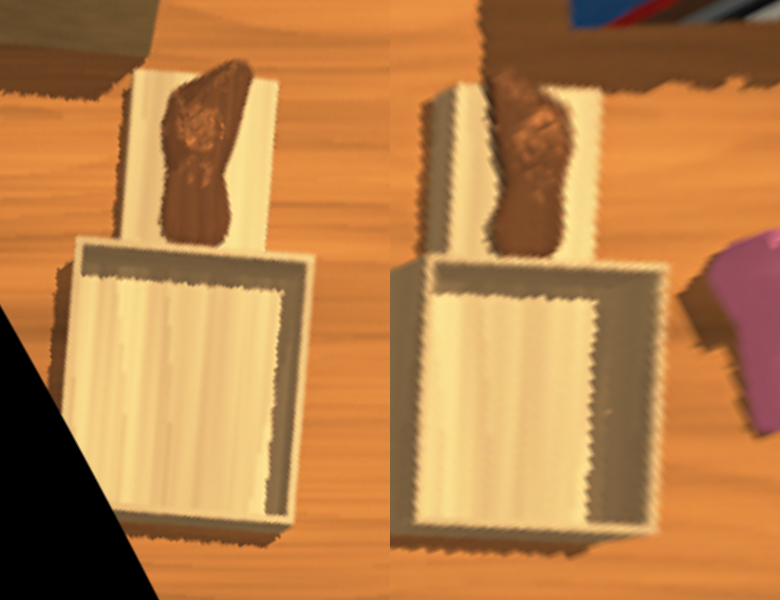

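```bash
cat >> h.py <<'E'
def inc(x,y,z,hd,s=None,ref=None):
    s=s or r.sense(); R=np.array(s['ee_rot']);p=np.array(s['tcp_pos'])
    a=np.radians(hd); T=np.array([[0,-np.sin(a),np.cos(a)],[0,np.cos(a),np.sin(a)],[-1,0,0]])
    from scipy.spatial.transform import Rotation as Q
    rv=Q.from_matrix(R.T@T).as_rotvec(degrees=True); d=R.T@(np.array([x,y,z])-p)
    print('inc',rv.round(1).tolist(),d.round(4).tolist())
def st():
    s=r.sense();R=np.array(s['ee_rot']);print('t',round(s['time_s'],2),'tcp',np.round(s['tcp_pos'],4).tolist(),'hd',np.degrees(np.arctan2(R[1,2],R[0,2])).round(2),'F',np.round(s['wrist_force'],1).tolist(),'g',round(s['gripper_width']*87,1),'j',np.round(s['joints'],1).tolist());return s
E
python3 - <<'E'
from h import *
st();inc(.47,-.124,.23,-26)
E
```

```text
t 0.15 tcp [0.2052, -0.5899, 0.2297] hd 19.17 F [0.3, 0.1, 1.1] g 87.1 j [-56.0, 22.1, 0.4, -0.0, -68.4, -14.8]
inc [45.2, -0.0, -0.1] [0.0003, 0.3531, 0.4031]
```

>>> {"method": "move_arm", "body": {"increments": [0,0,0,-0.03,0.01,0.01,0.087,45.2,0,0,-0.03,0.353,0.403,0.087,45.2,0,0,-0.03,0.353,0.403,0.087,45.2,0,0,-0.03,0.353,0.403,0.087,45.2,0,0,-0.03,0.353,0.403,0.087,45.2,0,0,-0.03,0.353,0.403,0.087,45.2,0,0,-0.03,0.353,0.403,0.087,45.2,0,0,-0.02,0.353,0.403,0.087,45.2,0,0,-0.02,0.353,0.403,0.087,45.2,0,0,-0.01,0.353,0.403,0.087,45.2,0,0,0,0.353,0.403,0.087,45.2,0,0,0,0.353,0.403,0.087]}}

```text
time_s: 1.15
tcp_pos: [0.4263, -0.2005, 0.2431]
ee_rot: [[0.001, 0.439, 0.899], [0.0, 0.899, -0.439], [-1.0, 0.0, 0.001]]
wrist_force: [0.6, -0.1, 0.2]
gripper_width: 1.001
```

Run:
```python
from h import *
st();inc(.47,-.124,.2,-26)
```

```text
t 1.15 tcp [0.4263, -0.2005, 0.2431] hd -26.02 F [0.6, -0.1, 0.2] g 87.1 j [-5.4, 6.3, -19.1, -0.0, -64.6, -110.7]
inc [-0.0, 0.0, -0.0] [0.0431, 0.0879, 0.0057]
```

>>> {"method": "move_arm", "body": {"increments": [0,0,0,0.043,0.088,0.006,0.087,0,0,0,0.043,0.088,0.006,0.087,0,0,0,0.043,0.088,0.006,0.087,0,0,0,0.043,0.088,0.006,0.087,0,0,0,0.043,0.088,0.006,0.087]}}

```text
time_s: 1.57
tcp_pos: [0.4697, -0.1256, 0.1996]
ee_rot: [[-0.002, 0.437, 0.899], [-0.0, 0.899, -0.437], [-1.0, -0.001, -0.001]]
wrist_force: [-0.4, 0.4, 0.5]
gripper_width: 0.999
```

```bash
cat > look.py <<'E'
from h import *
import sys
# usage: look.py name last foot x y th z
name,foot,x,y,th,z=sys.argv[1],sys.argv[2],*map(float,sys.argv[3:7])
st();im,E=cap('wrist',name);st()
k=1.4;o=cv2.resize(im,None,fx=k,fy=k,interpolation=cv2.INTER_CUBIC);draw(o,E,last(x,y,np.radians(th),foot,z),(0,255,0),k)
cv2.imwrite(f'pics/{name}_o.png',o);np.save(f'pics/{name}.npy',np.array(E,dtype=object),allow_pickle=True)
E
python3 look.py wB L .471 -.124 -26.3 0
```

```text
t 1.57 tcp [0.4697, -0.1256, 0.1996] hd -25.91 F [-0.4, 0.4, 0.5] g 86.9 j [4.2, 10.1, -21.1, 0.0, -58.9, -120.2]
t 1.62 tcp [0.4697, -0.1262, 0.2002] hd -26.0 F [-0.6, -0.7, -0.3] g 87.1 j [4.1, 10.0, -21.1, 0.0, -58.9, -120.2]
```

View pics/wB_o.png

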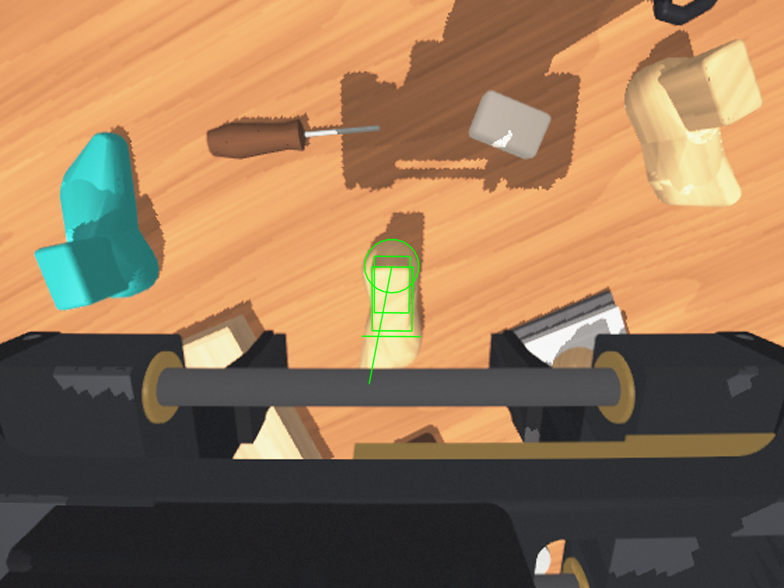

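Run:
```python
import cv2,numpy as np
a=cv2.imread('pics/wB.png');b=cv2.imread('pics/wB_o.png')
a=cv2.resize(a[145:275,225:340],None,fx=3.4,fy=3.4,interpolation=cv2.INTER_CUBIC)
b=cv2.resize(b[203:385,315:476],(a.shape[1],a.shape[0]))
cv2.imwrite('pics/wBz.png',np.hstack([a,b]))
```

```text
(no output)
```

View pics/wBz.png

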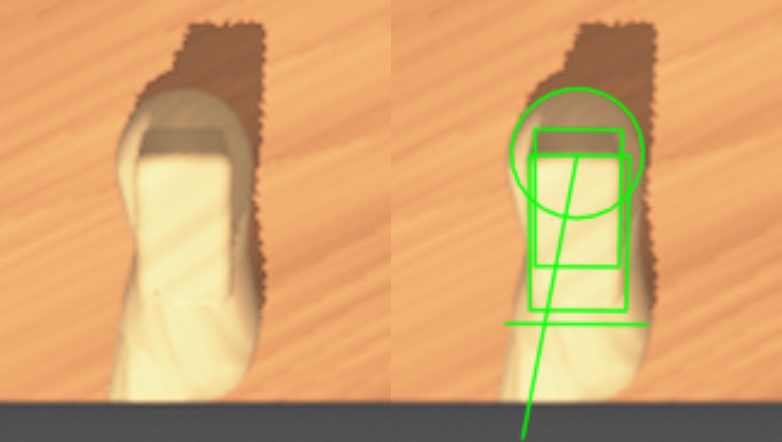

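>>> {"method": "move_arm", "body": {"increments": [0,0,0,0.04,0.0025,0,0.087,0,0,0,0.08,0.0025,0,0.087,0,0,0,0.12,0.0025,0,0.06,0,0,0,0.149,0.0025,0,0.05,0,0,0,0.149,0.0025,0,0.04,0,0,0,0.149,0.0025,0,0,0,0,0,0.149,0.0025,0,0,0,0,0,0.149,0.0025,0,0,0,0,0,0.149,0.0025,0,0,0,0,0,0.149,0.0025,0,0]}}

```text
time_s: 2.45
tcp_pos: [0.472, -0.1238, 0.0527]
ee_rot: [[0.004, 0.439, 0.899], [0.0, 0.899, -0.439], [-1.0, 0.002, 0.003]]
wrist_force: [0.5, -0.3, 1.0]
gripper_width: 0.48
```

Run:
```python
from h import *
st()
# place in left bin: heel local (-.04, y)
import math
for nm,b,ys in(('L',(.547,.346,-4.3),(0,.036,-.036)),('R',(.538,-.351,-2.5),(.036,-.036))):
    a=math.radians(b[2])
    for y in ys: print(nm,y,b[0]-.04*math.cos(a)-y*math.sin(a),b[1]-.04*math.sin(a)+y*math.cos(a))
```

```text
t 2.45 tcp [0.472, -0.1238, 0.0527] hd -26.02 F [0.5, -0.3, 1.0] g 41.8 j [4.4, 21.3, -31.5, 0.0, -37.0, -120.5]
L 0 0.5071125946589954 0.34899914907305307
L 0.036 0.5098118288247432 0.38489781387995725
L -0.036 0.5044133604932476 0.3131004842661489
R 0.036 0.49960836908187783 -0.3132894885284397
R -0.036 0.4964677731915736 -0.3852209604823334
```

>>> {"method": "move_arm", "body": {"increments": [0,0,0,0,0,0,0,0,0,0,0,0,0,0,0,0,0,0,0,0,0,0,0,0,0,0,0,0,0,0,0,0,0,0,0]}}

```text
time_s: 2.87
tcp_pos: [0.4712, -0.1237, 0.0517]
ee_rot: [[0.0, 0.438, 0.899], [-0.0, 0.899, -0.438], [-1.0, 0.0, 0.0]]
wrist_force: [-2.2, 0.2, 5.8]
gripper_width: 0.323
```

>>> {"method": "move_arm", "body": {"increments": [0,0,0,-0.015,0,0,0,0,0,0,-0.05,0,0,0,0,0,0,-0.09,0,0,0,0,0,0,-0.13,0,0,0,0,0,0,-0.15,0.02,-0.008,0,-3,0,0,-0.15,0.055,-0.022,0,-6,0,0,-0.15,0.09,-0.036,0,-9,0,0,-0.15,0.127,-0.05,0,-12,0,0,-0.15,0.163,-0.065,0,-15,0,0,-0.15,0.2,-0.079,0,-18,0,0,-0.15,0.237,-0.094,0,-21.7,0,0,-0.15,0.274,-0.109,0]}}

```text
time_s: 3.87
tcp_pos: [0.4921, 0.1721, 0.2001]
ee_rot: [[-0.002, 0.073, 0.997], [-0.001, 0.997, -0.073], [-1.0, -0.001, -0.002]]
wrist_force: [1.6, 0.4, -2.5]
gripper_width: 0.322
```

Run:
```python
from h import *
st();inc(.507,.349,.2,-4.3)
```

```text
t 3.87 tcp [0.4921, 0.1721, 0.2001] hd -4.16 F [1.6, 0.4, -2.5] g 28.0 j [37.1, 13.5, -16.6, -0.0, -60.1, -131.2]
inc [0.1, -0.1, 0.0] [-0.0001, 0.1775, 0.0021]
```

>>> {"method": "move_arm", "body": {"increments": [0,0,0,0,0.036,0.002,0,0,0,0,0,0.075,0.002,0,0,0,0,0,0.115,0.002,0,0,0,0,0,0.15,0.002,0,0,0,0,0,0.1775,0.002,0,0,0,0,0.03,0.1775,0.002,0,0,0,0,0.065,0.1775,0.002,0,0,0,0,0.1,0.1775,0.002,0,0,0,0,0.12,0.1775,0.002,0,0,0,0,0.132,0.1775,0.002,0,0,0,0,0.136,0.1775,0.002,0,0,0,0,0.136,0.1775,0.002,0]}}

```text
time_s: 4.87
tcp_pos: [0.5075, 0.3463, 0.0629]
ee_rot: [[-0.003, 0.075, 0.997], [-0.003, 0.997, -0.075], [-1.0, -0.003, -0.003]]
wrist_force: [0.2, 0.0, -2.5]
gripper_width: 0.318
```

Run:
```python
from h import *
st();inc(.507,.349,.057,-4.3);cap('side','s1')
im=cv2.imread('pics/s1.png');cv2.imwrite('pics/s1z.png',cv2.resize(im[230:420,60:340],None,fx=2.8,fy=2.8))
```

```text
t 4.87 tcp [0.5075, 0.3463, 0.0629] hd -4.33 F [0.2, 0.0, -2.5] g 27.6 j [49.4, 30.3, -12.5, -0.0, -47.4, -143.7]
inc [-0.0, -0.2, 0.2] [0.0059, 0.0027, -0.0007]
```

View pics/s1z.png

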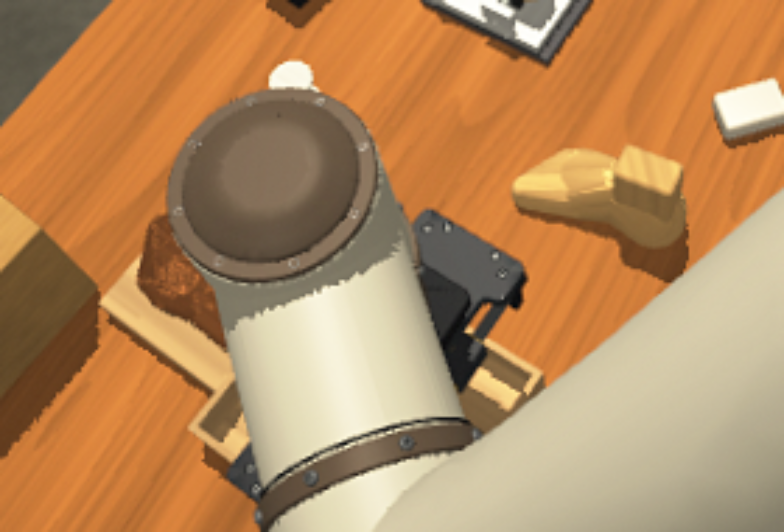

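>>> {"method": "move_arm", "body": {"increments": [0,0,0,0.0015,0.001,0,0,0,0,0,0.003,0.001,0,0,0,0,0,0.0045,0.001,0,0,0,0,0,0.0055,0.001,0,0,0,0,0,0.0055,0.001,0,0,0,0,0,0.0055,0.001,0,0]}}

```text
time_s: 5.42
tcp_pos: [0.5086, 0.3482, 0.0598]
ee_rot: [[0.0, 0.075, 0.997], [0.0, 0.997, -0.075], [-1.0, 0.0, 0.0]]
wrist_force: [0.2, 0.6, -2.6]
gripper_width: 0.321
```

>>> {"method": "move_arm", "body": {"increments": [0,0,0,0.001,0,0,0,0,0,0,0.002,0,0,0,0,0,0,0.002,0,0,0]}}

```text
time_s: 5.67
tcp_pos: [0.5085, 0.3481, 0.0573]
ee_rot: [[-0.0, 0.075, 0.997], [-0.0, 0.997, -0.075], [-1.0, -0.0, -0.0]]
wrist_force: [-0.9, 0.3, -2.3]
gripper_width: 0.321
```

>>> {"method": "move_arm", "body": {"increments": [0,0,0,0.0007,0,0,0,0,0,0,0.0014,0,0,0,0,0,0,0.0014,0,0,0]}}

```text
time_s: 5.92
tcp_pos: [0.5086, 0.3482, 0.0567]
ee_rot: [[0.0, 0.075, 0.997], [-0.0, 0.997, -0.075], [-1.0, -0.0, 0.0]]
wrist_force: [-2.8, -0.9, 2.9]
gripper_width: 0.318
```

>>> {"method": "move_arm", "body": {"increments": [0,0,0,0,0,0,0.04,0,0,0,0,0,0,0.05,0,0,0,0,0,0,0.06,0,0,0,0,0,0,0.06,0,0,0,-0.02,0,0,0.06,0,0,0,-0.06,0,0,0.06,0,0,0,-0.1,0,0,0.07,0,0,0,-0.14,0,0,0.087,-2,0,0,-0.143,-0.035,-0.01,0.087,-5,0,0,-0.143,-0.075,-0.02,0.087,-5,0,0,-0.143,-0.115,-0.03,0.087,-5,0,0,-0.143,-0.155,-0.04,0.087]}}

```text
time_s: 6.92
tcp_pos: [0.4563, 0.1953, 0.1993]
ee_rot: [[0.001, -0.013, 1.0], [0.001, 1.0, 0.013], [-1.0, 0.001, 0.001]]
wrist_force: [-0.2, -0.5, 0.7]
gripper_width: 0.984
```

Run:
```python
from h import *
st();inc(.438,.126,.2,1)
```

```text
t 6.92 tcp [0.4563, 0.1953, 0.1993] hd 0.73 F [-0.2, -0.5, 0.7] g 85.6 j [42.0, 11.0, -20.0, 0.0, -58.9, -131.2]
inc [-0.3, 0.0, -0.0] [-0.0007, -0.069, -0.0192]
```

>>> {"method": "move_arm", "body": {"increments": [0,0,0,0,-0.035,-0.01,0.087,0,0,0,0,-0.069,-0.019,0.087,0,0,0,0,-0.069,-0.019,0.087,0,0,0,0,-0.069,-0.019,0.087,0,0,0,0,-0.069,-0.019,0.087]}}

```text
time_s: 7.33
tcp_pos: [0.4394, 0.1276, 0.1996]
ee_rot: [[0.001, -0.012, 1.0], [0.001, 1.0, 0.012], [-1.0, 0.001, 0.001]]
wrist_force: [0.7, 0.6, -0.2]
gripper_width: 1.0
```

```bash
python3 look.py wA R .4386 .1261 1.1 0
python3 - <<'E'
import cv2,numpy as np
a=cv2.imread('pics/wA.png');b=cv2.imread('pics/wA_o.png')
a=cv2.resize(a[145:275,225:340],None,fx=3.4,fy=3.4,interpolation=cv2.INTER_CUBIC)
b=cv2.resize(b[203:385,315:476],(a.shape[1],a.shape[0]))
cv2.imwrite('pics/wAz.png',np.hstack([a,b]))
from h import *
im,E=cap('scene','s2'); cv2.imwrite('pics/s2z.png',cv2.resize(im[220:400,270:450],None,fx=3,fy=3))
E
```

```text
t 7.33 tcp [0.4394, 0.1276, 0.1996] hd 0.66 F [0.7, 0.6, -0.2] g 87.0 j [36.6, 7.1, -24.8, 0.0, -58.0, -126.0]
t 7.38 tcp [0.4395, 0.1281, 0.1994] hd 0.7 F [-0.2, -0.0, -0.3] g 87.1 j [36.7, 7.2, -24.8, 0.0, -58.0, -126.0]
```

View pics/wAz.png

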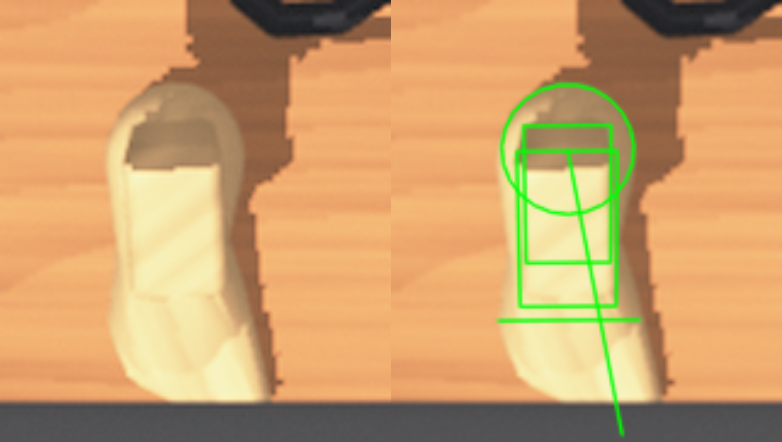

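View pics/s2z.png

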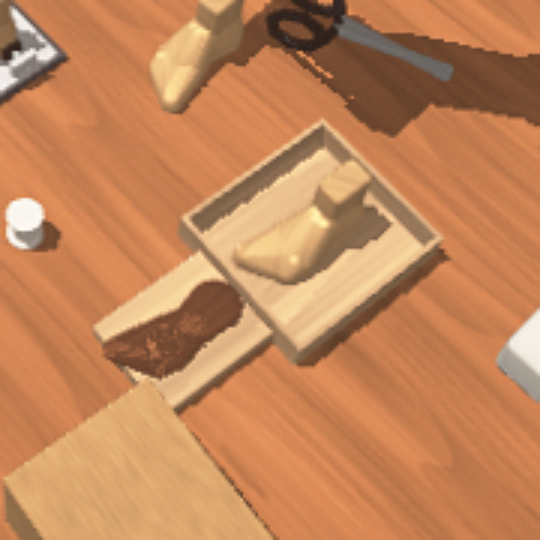

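>>> {"method": "move_arm", "body": {"increments": [0,0,0,0.04,-0.0015,0,0.07,0,0,0,0.08,-0.0015,0,0.06,0,0,0,0.12,-0.0015,0,0.05,0,0,0,0.148,-0.0015,0,0.045,0,0,0,0.148,-0.0015,0,0.04,0,0,0,0.148,-0.0015,0,0,0,0,0,0.148,-0.0015,0,0,0,0,0,0.148,-0.0015,0,0,0,0,0,0.148,-0.0015,0,0,0,0,0,0.148,-0.0015,0,0,0,0,0,0.148,-0.0015,0,0,0,0,0,0.148,-0.0015,0,0]}}

```text
time_s: 8.43
tcp_pos: [0.4398, 0.1266, 0.0527]
ee_rot: [[0.003, -0.012, 1.0], [0.002, 1.0, 0.012], [-1.0, 0.002, 0.003]]
wrist_force: [-2.2, 0.7, 6.4]
gripper_width: 0.321
```

>>> {"method": "move_arm", "body": {"increments": [0,0,0,-0.015,0,0,0,0,0,0,-0.05,0,0,0,0,0,0,-0.09,0,0,0,0,0,0,-0.13,0,0,0,0,0,0,-0.148,-0.02,0,0,1,0,0,-0.148,-0.058,0.005,0,2,0,0,-0.148,-0.098,0.01,0,3,0,0,-0.148,-0.138,0.015,0,3.2,0,0,-0.148,-0.178,0.02,0,3.2,0,0,-0.148,-0.218,0.025,0,3.2,0,0,-0.148,-0.258,0.03,0,3.2,0,0,-0.148,-0.298,0.035,0]}}

```text
time_s: 9.43
tcp_pos: [0.4766, -0.1736, 0.1992]
ee_rot: [[-0.0, 0.044, 0.999], [0.001, 0.999, -0.044], [-1.0, 0.001, -0.0]]
wrist_force: [0.2, 0.8, -2.7]
gripper_width: 0.322
```

Run:
```python
from h import *
st();inc(.4965,-.385,.2,-2.5)
```

```text
t 9.43 tcp [0.4766, -0.1736, 0.1992] hd -2.54 F [0.2, 0.8, -2.7] g 28.1 j [-1.7, 12.1, -18.5, -0.0, -59.3, -90.9]
inc [-0.0, -0.0, -0.0] [-0.001, -0.2103, 0.0292]
```

>>> {"method": "move_arm", "body": {"increments": [0,0,0,0,-0.04,0.005,0,0,0,0,0,-0.08,0.011,0,0,0,0,0,-0.12,0.017,0,0,0,0,0,-0.16,0.022,0,0,0,0,0,-0.195,0.027,0,0,0,0,0,-0.21,0.029,0,0,0,0,0.03,-0.21,0.029,0,0,0,0,0.07,-0.21,0.029,0,0,0,0,0.105,-0.21,0.029,0,0,0,0,0.125,-0.21,0.029,0,0,0,0,0.134,-0.21,0.029,0,0,0,0,0.134,-0.21,0.029,0]}}

```text
time_s: 10.43
tcp_pos: [0.4954, -0.3819, 0.0625]
ee_rot: [[-0.005, 0.044, 0.999], [0.003, 0.999, -0.044], [-1.0, 0.002, -0.005]]
wrist_force: [0.7, 0.3, -1.8]
gripper_width: 0.32
```

Run:
```python
from h import *
st();inc(.4965,-.385,.0575,-2.5);cap('scene','s3')
im=cv2.imread('pics/s3.png');cv2.imwrite('pics/s3z.png',cv2.resize(im[100:240,150:330],None,fx=4,fy=4))
```

```text
t 10.43 tcp [0.4954, -0.3819, 0.0625] hd -2.55 F [0.7, 0.3, -1.8] g 27.8 j [-22.8, 31.3, -10.7, -0.0, -48.3, -69.7]
inc [-0.0, -0.3, -0.1] [0.0049, -0.003, 0.0012]
```

View pics/s3z.png

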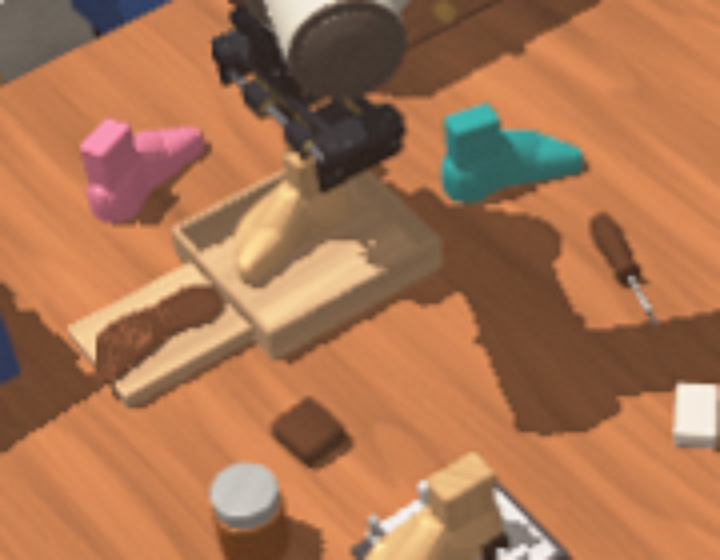

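>>> {"method": "move_arm", "body": {"increments": [0,0,0,0.001,0,0.001,0,0,0,0,0.002,0,0.001,0,0,0,0,0.003,0,0.001,0,0,0,0,0.003,0,0.001,0,0,0,0,0.003,0,0.001,0]}}

```text
time_s: 10.9
tcp_pos: [0.4985, -0.3829, 0.063]
ee_rot: [[0.001, 0.044, 0.999], [-0.001, 0.999, -0.044], [-1.0, -0.0, 0.001]]
wrist_force: [-0.8, -0.1, -1.0]
gripper_width: 0.322
```

>>> {"method": "move_arm", "body": {"increments": [0,0,0,0.0015,0,0,0,0,0,0,0.003,0,0,0,0,0,0,0.0045,0,0,0,0,0,0,0.0045,0,0,0,0,0,0,0.0045,0,0,0]}}

```text
time_s: 11.32
tcp_pos: [0.4981, -0.3828, 0.0578]
ee_rot: [[-0.0, 0.044, 0.999], [-0.0, 0.999, -0.044], [-1.0, -0.0, -0.0]]
wrist_force: [-0.8, -0.2, 0.5]
gripper_width: 0.321
```

>>> {"method": "move_arm", "body": {"increments": [0,0,0,0.0006,0,0,0,0,0,0,0.0012,0,0,0,0,0,0,0.0012,0,0,0]}}

```text
time_s: 11.57
tcp_pos: [0.4981, -0.3829, 0.0578]
ee_rot: [[-0.0, 0.044, 0.999], [-0.0, 0.999, -0.044], [-1.0, -0.0, 0.0]]
wrist_force: [-2.8, 2.1, 6.5]
gripper_width: 0.325
```

>>> {"method": "move_arm", "body": {"increments": [0,0,0,0,0,0,0.04,0,0,0,0,0,0,0.05,0,0,0,0,0,0,0.06,0,0,0,0,0,0,0.06,0,0,0,-0.02,0,0,0.06,0,0,0,-0.06,0,0,0.06,0,0,0,-0.1,0,0,0.07,0,0,0,-0.14,0,0,0.087,0,0,0,-0.162,0.03,0.01,0.087,1.7,0,0,-0.162,0.065,0.02,0.087,1.7,0,0,-0.162,0.1,0.03,0.087,1.7,0,0,-0.162,0.14,0.042,0.087]}}

```text
time_s: 12.57
tcp_pos: [0.5464, -0.244, 0.219]
ee_rot: [[0.001, 0.076, 0.997], [-0.0, 0.997, -0.076], [-1.0, 0.0, 0.001]]
wrist_force: [0.5, -0.0, 0.1]
gripper_width: 0.98
```

Run:
```python
from h import *
st();inc(.6254,-.0132,.22,-4.2)
```

```text
t 12.57 tcp [0.5464, -0.244, 0.219] hd -4.33 F [0.5, -0.0, 0.1] g 85.3 j [-8.6, 19.9, -4.5, -0.0, -65.5, -85.7]
inc [-0.1, 0.1, -0.0] [-0.0009, 0.2361, 0.0613]
```

>>> {"method": "move_arm", "body": {"increments": [0,0,0,0,0.039,0.01,0.087,0,0,0,0,0.078,0.02,0.087,0,0,0,0,0.117,0.03,0.087,0,0,0,0,0.156,0.04,0.087,0,0,0,0,0.195,0.05,0.087,0,0,0,0,0.236,0.061,0.087,0,0,0,0,0.236,0.061,0.087,0,0,0,0,0.236,0.061,0.087,0,0,0,0,0.236,0.061,0.087]}}

```text
time_s: 13.32
tcp_pos: [0.6243, -0.0137, 0.218]
ee_rot: [[-0.001, 0.073, 0.997], [-0.0, 0.997, -0.073], [-1.0, -0.0, -0.001]]
wrist_force: [-0.5, -0.1, -0.3]
gripper_width: 0.994
```

```bash
python3 look.py wC R .6254 -.0132 -4.2 0.018
python3 - <<'E'
import cv2,numpy as np
a=cv2.imread('pics/wC.png');b=cv2.imread('pics/wC_o.png')
a=cv2.resize(a[145:275,225:340],None,fx=3.4,fy=3.4,interpolation=cv2.INTER_CUBIC)
b=cv2.resize(b[203:385,315:476],(a.shape[1],a.shape[0]))
cv2.imwrite('pics/wCz.png',np.hstack([a,b]))
from h import *
im,E=cap('scene','s4'); cv2.imwrite('pics/s4z.png',cv2.resize(im[130:210,160:290],None,fx=5,fy=5))
E
```

```text
t 13.32 tcp [0.6243, -0.0137, 0.218] hd -4.18 F [-0.5, -0.1, -0.3] g 86.4 j [13.6, 22.5, -0.7, 0.0, -66.9, -107.7]
t 13.37 tcp [0.6242, -0.0145, 0.2182] hd -4.24 F [0.5, -0.5, 0.6] g 87.0 j [13.5, 22.5, -0.7, 0.0, -66.9, -107.7]
```

View pics/wCz.png

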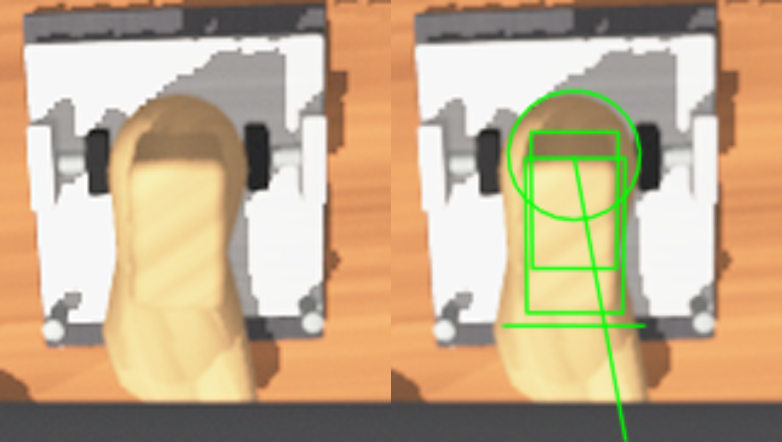

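View pics/wC_o.png

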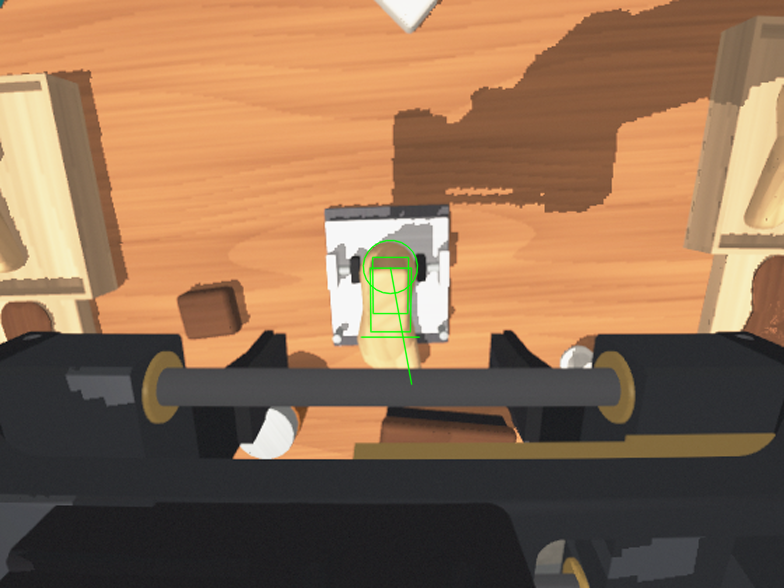

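View pics/s4z.png

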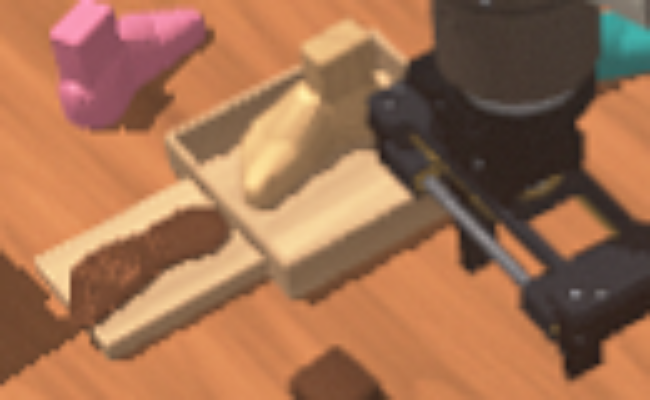

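Run:
```python
from h import *
E=np.load('pics/wC.npy',allow_pickle=True)
c=r.calibration('wrist');E=(c,np.array(E[1],float),np.array(E[2],float))
p=np.array([(26,45),(322,40),(45,345),(325,335),(25,15),(325,10)])/3.4+[225,145]
for z in(.018,.014):
  w=at(E,p[:4],z);print(w.round(4).tolist());
  v=(w[0]-w[2])+(w[1]-w[3]);u=w[1]-w[0]; print(np.degrees(np.arctan2(v[1],v[0])) , np.degrees(np.arctan2(u[1],u[0])))
```

```text
[[0.5819, -0.0653, 0.018], [0.5878, 0.0394, 0.018], [0.6958, -0.0708, 0.018], [0.6995, 0.0366, 0.018]]
177.91674742760782 86.7999460611879
[[0.5822, -0.0659, 0.014], [0.5882, 0.0399, 0.014], [0.6974, -0.0714, 0.014], [0.7011, 0.0371, 0.014]]
177.91674742760782 86.79994606118787
```

>>> {"method": "move_arm", "body": {"increments": [0,0,0,0.04,0,0.0015,0.075,0,0,0,0.08,0,0.0015,0.065,0,0,0,0.12,0,0.0015,0.055,0,0,0,0.145,0,0.0015,0.05,0,0,0,0.149,0,0.0015,0.045,0,0,0,0.149,0,0.0015,0.04,0,0,0,0.149,0,0.0015,0,0,0,0,0.149,0,0.0015,0,0,0,0,0.149,0,0.0015,0,0,0,0,0.149,0,0.0015,0,0,0,0,0.149,0,0.0015,0,0,0,0,0.149,0,0.0015,0]}}

```text
time_s: 14.42
tcp_pos: [0.627, -0.014, 0.0714]
ee_rot: [[0.003, 0.073, 0.997], [-0.0, 0.997, -0.073], [-1.0, 0.0, 0.003]]
wrist_force: [-0.8, -0.1, 5.8]
gripper_width: 0.319
```

Run:
```python
from h import *
st()
```

```text
t 14.42 tcp [0.627, -0.014, 0.0714] hd -4.16 F [-0.8, -0.1, 5.8] g 27.7 j [13.5, 30.6, -10.5, 0.1, -48.8, -107.7]
```

>>> {"method": "move_arm", "body": {"increments": [3,0,0,0,0,0,0,6.5,0,0,-0.0003,0,0,0,10,0,0,-0.0006,0,0,0,13,0,0,-0.0009,0,0,0,10,0,0,-0.0009,0,0,0,6.5,0,0,-0.0012,0,0,0,3,0,0,-0.0015,0,0,0,-0.5,0,0,-0.0018,0,0,0,-4,0,0,-0.0021,0,0,0,-7.5,0,0,-0.0024,0,0,0,-11,0,0,-0.0027,0,0,0,-14,0,0,-0.003,0,0,0]}}

```text
time_s: 15.42
tcp_pos: [0.6251, -0.0139, 0.0718]
ee_rot: [[-0.002, -0.171, 0.985], [0.001, 0.985, 0.171], [-1.0, 0.001, -0.002]]
wrist_force: [-0.3, 0.2, -2.3]
gripper_width: 0.318
```

Run:
```python
from h import *
st()
im,E=cap('side','c1')
cv2.imwrite('pics/c1z.png',cv2.resize(im[160:270,190:300],None,fx=5,fy=5))
```

```text
t 15.42 tcp [0.6251, -0.0139, 0.0718] hd 9.83 F [-0.3, 0.2, -2.3] g 27.7 j [13.5, 30.5, -10.5, -0.1, -49.1, -93.6]
```

View pics/c1z.png

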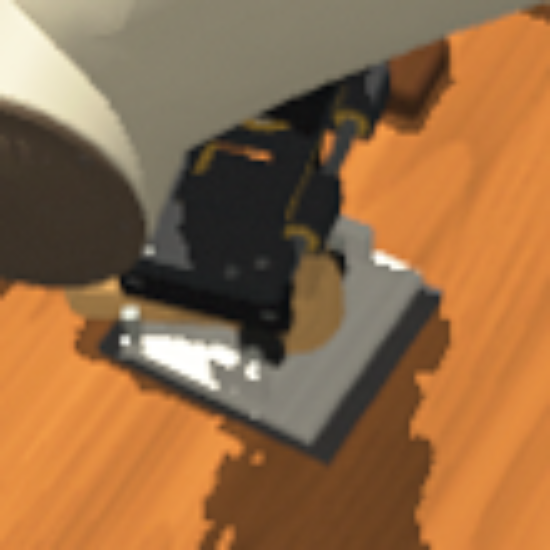

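>>> {"method": "move_arm", "body": {"increments": [3.5,0,0,0,0,0,0,7,0,0,-0.0003,0,0,0,10.5,0,0,-0.0006,0,0,0,14,0,0,-0.001,0,0,0,17.5,0,0,-0.0013,0,0,0,21,0,0,-0.0016,0,0,0,24,0,0,-0.002,0,0,0,27,0,0,-0.0023,0,0,0,24,0,0,-0.0023,0,0,0,20.5,0,0,-0.0026,0,0,0,17,0,0,-0.003,0,0,0,13.5,0,0,-0.0033,0,0,0]}}

```text
time_s: 16.47
tcp_pos: [0.6249, -0.014, 0.0746]
ee_rot: [[-0.003, 0.065, 0.998], [0.0, 0.998, -0.065], [-1.0, 0.0, -0.003]]
wrist_force: [-0.5, 0.4, -3.5]
gripper_width: 0.322
```

>>> {"method": "move_arm", "body": {"increments": [-3.5,0,0,-0.0002,0,0,0,-7,0,0,-0.0005,0,0,0,-10.5,0,0,-0.0008,0,0,0,-13.5,0,0,-0.0011,0,0,0,-10.5,0,0,-0.0011,0,0,0,-7,0,0,-0.0014,0,0,0,-3.5,0,0,-0.0017,0,0,0,0,0,0,-0.002,0,0,0,3.5,0,0,-0.0023,0,0,0,7,0,0,-0.0026,0,0,0,10.5,0,0,-0.0029,0,0,0,13.5,0,0,-0.0032,0,0,0]}}

```text
time_s: 17.47
tcp_pos: [0.6247, -0.0142, 0.0778]
ee_rot: [[-0.003, 0.299, 0.954], [-0.0, 0.954, -0.299], [-1.0, -0.001, -0.003]]
wrist_force: [-0.8, -0.6, -3.0]
gripper_width: 0.32
```

Run:
```python
from h import *
st()
im,E=cap('side','c2')
cv2.imwrite('pics/c2z.png',cv2.resize(im[160:270,190:300],None,fx=5,fy=5))
```

```text
t 17.47 tcp [0.6247, -0.0142, 0.0778] hd -17.4 F [-0.8, -0.6, -3.0] g 27.9 j [13.5, 30.1, -10.2, -0.0, -49.9, -120.9]
```

View pics/c2z.png

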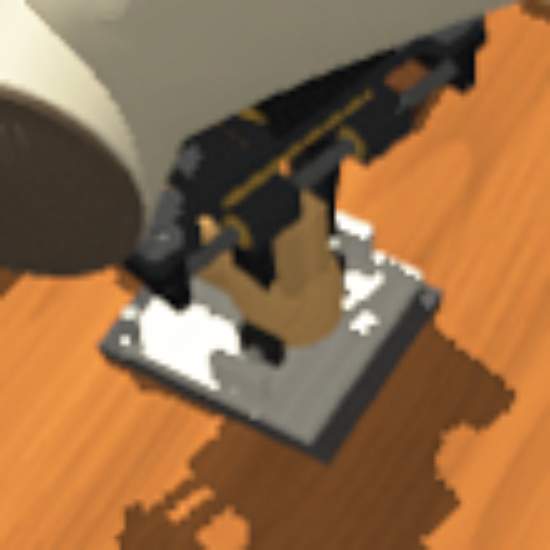

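>>> {"method": "move_arm", "body": {"increments": [-3.5,0,0,0,0,0,0,-7,0,0,-0.0003,0,0,0,-10.5,0,0,-0.0006,0,0,0,-14,0,0,-0.001,0,0,0,-17.5,0,0,-0.0013,0,0,0,-21,0,0,-0.0016,0,0,0,-24,0,0,-0.002,0,0,0,-27,0,0,-0.0023,0,0,0,-24,0,0,-0.0023,0,0,0,-20.5,0,0,-0.0026,0,0,0,-17,0,0,-0.003,0,0,0,-13.5,0,0,-0.0033,0,0,0]}}

```text
time_s: 18.52
tcp_pos: [0.6252, -0.014, 0.0813]
ee_rot: [[-0.002, 0.067, 0.998], [-0.0, 0.998, -0.067], [-1.0, -0.0, -0.002]]
wrist_force: [0.5, -0.6, -3.4]
gripper_width: 0.321
```

>>> {"method": "move_arm", "body": {"increments": [3.5,0,0,-0.0002,0,0,0,7,0,0,-0.0005,0,0,0,10.5,0,0,-0.0008,0,0,0,13,0,0,-0.0011,0,0,0,10,0,0,-0.0011,0,0,0,6.5,0,0,-0.0014,0,0,0,3,0,0,-0.0017,0,0,0,-0.5,0,0,-0.002,0,0,0,-4,0,0,-0.0023,0,0,0,-7.5,0,0,-0.0026,0,0,0,-11,0,0,-0.0029,0,0,0,-13.5,0,0,-0.0032,0,0,0]}}

```text
time_s: 19.52
tcp_pos: [0.6249, -0.0139, 0.0844]
ee_rot: [[-0.002, -0.171, 0.985], [0.001, 0.985, 0.171], [-1.0, 0.001, -0.002]]
wrist_force: [-0.7, 0.2, -3.2]
gripper_width: 0.319
```

Run:
```python
from h import *
st()
im,E=cap('side','c3')
cv2.imwrite('pics/c3z.png',cv2.resize(im[160:270,190:300],None,fx=5,fy=5))
```

```text
t 19.52 tcp [0.6249, -0.0139, 0.0844] hd 9.85 F [-0.7, 0.2, -3.2] g 27.8 j [13.5, 29.7, -9.8, -0.1, -50.6, -93.6]
```

View pics/c3z.png

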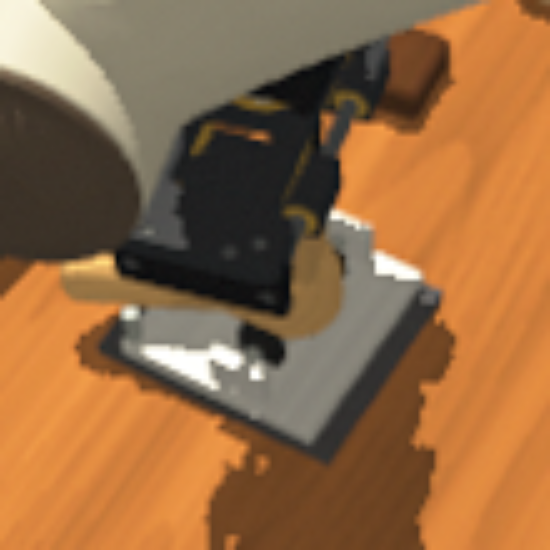

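>>> {"method": "move_arm", "body": {"increments": [3.5,0,0,0,0,0,0,7,0,0,-0.0003,0,0,0,10.5,0,0,-0.0006,0,0,0,14,0,0,-0.001,0,0,0,17.5,0,0,-0.0013,0,0,0,21,0,0,-0.0016,0,0,0,24,0,0,-0.002,0,0,0,27,0,0,-0.0023,0,0,0,24,0,0,-0.0023,0,0,0,20.5,0,0,-0.0026,0,0,0,17,0,0,-0.003,0,0,0,13.5,0,0,-0.0033,0,0,0]}}

```text
time_s: 20.57
tcp_pos: [0.6253, -0.014, 0.0879]
ee_rot: [[-0.002, 0.064, 0.998], [0.0, 0.998, -0.064], [-1.0, 0.0, -0.002]]
wrist_force: [-0.7, 0.2, -4.0]
gripper_width: 0.319
```

>>> {"method": "move_arm", "body": {"increments": [-3.5,0,0,-0.0002,0,0,0,-7,0,0,-0.0005,0,0,0,-10.5,0,0,-0.0008,0,0,0,-13.5,0,0,-0.0011,0,0,0,-10.5,0,0,-0.0011,0,0,0,-7,0,0,-0.0014,0,0,0,-3.5,0,0,-0.0017,0,0,0,0,0,0,-0.002,0,0,0,3.5,0,0,-0.0023,0,0,0,7,0,0,-0.0026,0,0,0,10.5,0,0,-0.0029,0,0,0,13.5,0,0,-0.0032,0,0,0]}}

```text
time_s: 21.57
tcp_pos: [0.6258, -0.0141, 0.0917]
ee_rot: [[-0.001, 0.299, 0.954], [-0.0, 0.954, -0.299], [-1.0, -0.0, -0.0]]
wrist_force: [0.4, -0.0, -1.8]
gripper_width: 0.316
```

>>> {"method": "move_arm", "body": {"increments": [-3.5,0,0,0,0,0,0,-7,0,0,-0.0003,0,0,0,-10.5,0,0,-0.0006,0,0,0,-14,0,0,-0.001,0,0,0,-17.5,0,0,-0.0013,0,0,0,-21,0,0,-0.0016,0,0,0,-24,0,0,-0.002,0,0,0,-27,0,0,-0.0023,0,0,0,-24,0,0,-0.0023,0,0,0,-20.5,0,0,-0.0026,0,0,0,-17,0,0,-0.003,0,0,0,-13.5,0,0,-0.0033,0,0,0]}}

```text
time_s: 22.57
tcp_pos: [0.6259, -0.014, 0.0952]
ee_rot: [[-0.0, 0.069, 0.998], [0.0, 0.998, -0.069], [-1.0, 0.0, -0.0]]
wrist_force: [-0.8, 0.6, -1.9]
gripper_width: 0.32
```

Run:
```python
from h import *
st()
im,E=cap('side','c4')
cv2.imwrite('pics/c4z.png',cv2.resize(im[160:270,190:300],None,fx=5,fy=5))
```

```text
t 22.57 tcp [0.6259, -0.014, 0.0952] hd -3.93 F [-0.8, 0.6, -1.9] g 27.9 j [13.5, 29.0, -9.2, -0.0, -51.8, -107.4]
```

View pics/c4z.png

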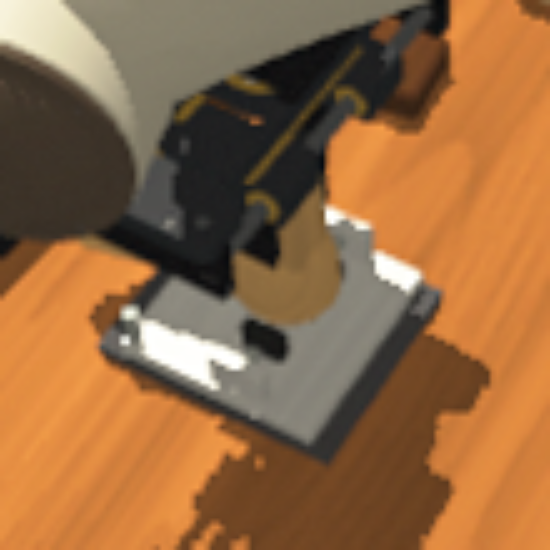

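>>> {"method": "move_arm", "body": {"increments": [3.5,0,0,-0.0003,0,0,0,7,0,0,-0.0006,0,0,0,10,0,0,-0.001,0,0,0,6.5,0,0,-0.001,0,0,0,3,0,0,-0.0015,0,0,0,0,0,0,-0.003,0,0,0,0,0,0,-0.006,0,0,0,0,0,0,-0.012,0,0,0,0,0,0,-0.03,0,0,0,0,0,0,-0.06,0,0,0,0,0,0,-0.095,0,0,0,0,0,0,-0.115,0,0,0]}}

```text
time_s: 23.62
tcp_pos: [0.6274, -0.0142, 0.2149]
ee_rot: [[0.006, 0.065, 0.998], [-0.0, 0.998, -0.065], [-1.0, 0.0, 0.006]]
wrist_force: [0.6, 0.5, -1.8]
gripper_width: 0.318
```

Run:
```python
from h import *
st();inc(.4996,-.313,.21,-2.5)
im,E=cap('scene','c5')
cv2.imwrite('pics/c5z.png',cv2.resize(im[130:290,150:330],None,fx=4,fy=3.7))
im,E=cap('side','c6')
cv2.imwrite('pics/c6z.png',cv2.resize(im[160:270,190:300],None,fx=5,fy=5))
```

```text
t 23.62 tcp [0.6274, -0.0142, 0.2149] hd -3.74 F [0.6, 0.5, -1.8] g 27.7 j [13.5, 22.7, -0.8, 0.1, -66.1, -107.3]
inc [-1.2, 0.3, -0.0] [0.0042, -0.3065, -0.1081]
```

View pics/c5z.png

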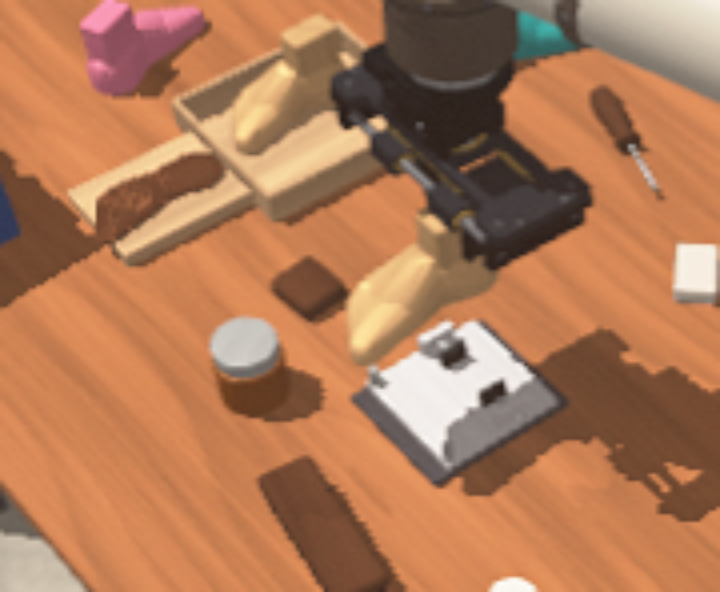

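View pics/c6z.png

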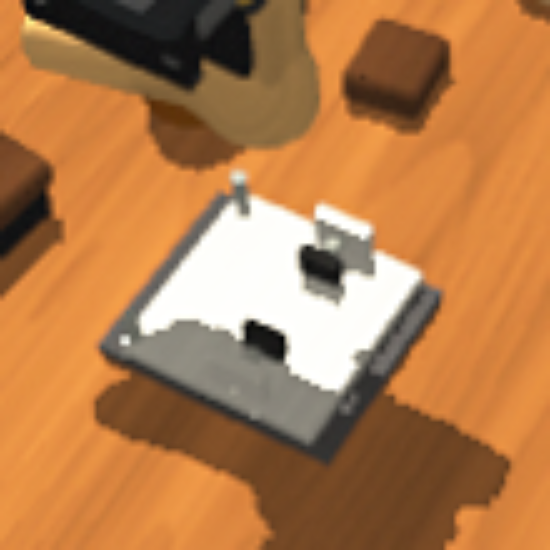

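>>> {"method": "move_arm", "body": {"increments": [0,0,0,0,-0.03,-0.011,0,0,0,0,0,-0.067,-0.024,0,-1.2,0,0,0,-0.104,-0.037,0,-1.2,0,0,0,-0.141,-0.05,0,-1.2,0,0,0,-0.178,-0.063,0,-1.2,0,0,0,-0.215,-0.076,0,-1.2,0,0,0,-0.252,-0.089,0,-1.2,0,0,0,-0.285,-0.1,0,-1.2,0,0,0,-0.3065,-0.108,0,-1.2,0,0,0.0,-0.3065,-0.108,0,-1.2,0,0,0.03,-0.3065,-0.108,0,-1.2,0,0,0.03,-0.3065,-0.108,0]}}

```text
time_s: 24.72
tcp_pos: [0.4949, -0.3114, 0.175]
ee_rot: [[-0.009, 0.047, 0.999], [0.006, 0.999, -0.047], [-1.0, 0.005, -0.009]]
wrist_force: [-1.2, 0.5, -4.6]
gripper_width: 0.319
```

Run:
```python
from h import *
st();inc(.4996,-.312,.0665,-2.5)
im,E=cap('scene','d1')
cv2.imwrite('pics/d1z.png',cv2.resize(im[100:220,150:290],None,fx=5,fy=5))
```

```text
t 24.72 tcp [0.4949, -0.3114, 0.175] hd -2.71 F [-1.2, 0.5, -4.6] g 27.7 j [-16.4, 21.0, -9.5, -0.2, -60.1, -76.2]
inc [-0.2, -0.5, -0.3] [0.1084, -0.001, 0.0057]
```

View pics/d1z.png

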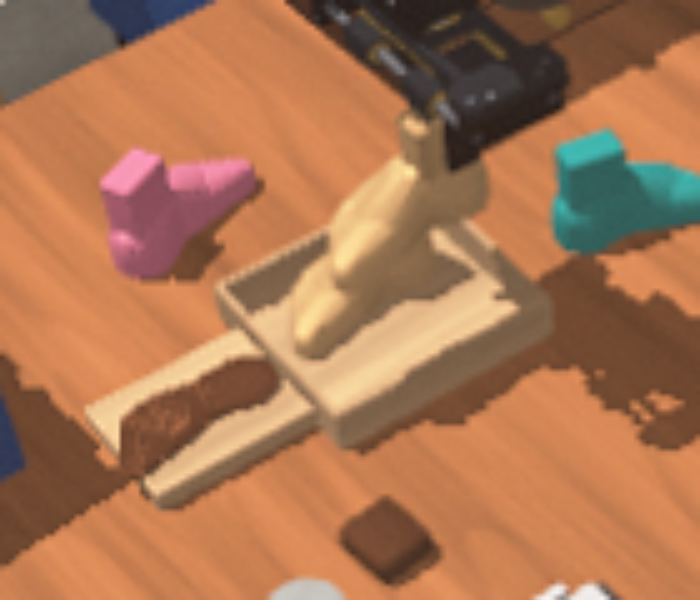

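>>> {"method": "move_arm", "body": {"increments": [0,0,0,0.03,0,0.002,0,0,0,0,0.065,0,0.002,0,0,0,0,0.09,0,0.002,0,0,0,0,0.102,0,0.002,0,0,0,0,0.105,0,0.002,0,0,0,0,0.105,0,0.002,0,0,0,0,0.105,0,0.002,0]}}

```text
time_s: 25.35
tcp_pos: [0.5017, -0.3131, 0.0767]
ee_rot: [[0.002, 0.043, 0.999], [-0.001, 0.999, -0.043], [-1.0, -0.001, 0.002]]
wrist_force: [-0.4, 0.2, -1.7]
gripper_width: 0.32
```

Run:
```python
from h import *
st();inc(.4996,-.312,.058,-2.5)
im,E=cap('scene','d2')
cv2.imwrite('pics/d2z.png',cv2.resize(im[100:220,150:290],None,fx=5,fy=5))
```

```text
t 25.35 tcp [0.5017, -0.3131, 0.0767] hd -2.45 F [-0.4, 0.2, -1.7] g 27.8 j [-16.3, 27.4, -15.6, 0.0, -46.9, -76.2]
inc [0.0, 0.1, 0.1] [0.0187, 0.0011, -0.0021]
```

View pics/d2z.png

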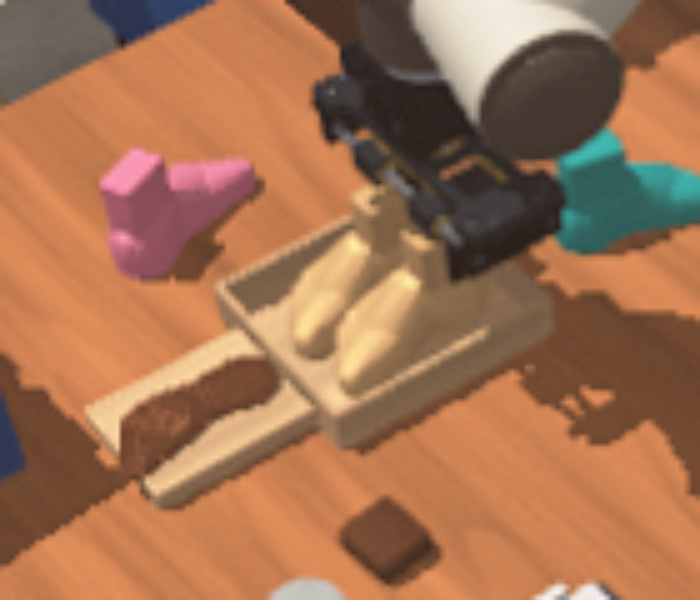

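>>> {"method": "move_arm", "body": {"increments": [0,0,0,0.004,0.001,-0.001,0,0,0,0,0.008,0.001,-0.001,0,0,0,0,0.011,0.001,-0.001,0,0,0,0,0.013,0.001,-0.001,0,0,0,0,0.0145,0.001,-0.001,0,0,0,0,0.0155,0.001,-0.001,0,0,0,0,0.0155,0.001,-0.001,0,0,0,0,0.0155,0.001,-0.001,0]}}

```text
time_s: 26.07
tcp_pos: [0.4994, -0.312, 0.0597]
ee_rot: [[-0.0, 0.044, 0.999], [-0.0, 0.999, -0.044], [-1.0, -0.0, -0.0]]
wrist_force: [0.8, -0.1, -2.4]
gripper_width: 0.318
```

>>> {"method": "move_arm", "body": {"increments": [0,0,0,0.0008,0,0,0,0,0,0,0.0016,0,0,0,0,0,0,0.0016,0,0,0,0,0,0,0.0016,0,0,0]}}

```text
time_s: 26.4
tcp_pos: [0.4995, -0.3121, 0.0585]
ee_rot: [[0.0, 0.044, 0.999], [-0.0, 0.999, -0.044], [-1.0, -0.0, 0.0]]
wrist_force: [-1.1, 0.1, 0.3]
gripper_width: 0.318
```

>>> {"method": "move_arm", "body": {"increments": [0,0,0,0.0006,0,0,0,0,0,0,0.0011,0,0,0,0,0,0,0.0011,0,0,0]}}

```text
time_s: 26.65
tcp_pos: [0.4994, -0.3121, 0.0584]
ee_rot: [[0.0, 0.044, 0.999], [-0.001, 0.999, -0.044], [-1.0, -0.0, 0.0]]
wrist_force: [-2.7, 1.6, 7.7]
gripper_width: 0.319
```

>>> {"method": "move_arm", "body": {"increments": [0,0,0,0,0,0,0.035,0,0,0,0,0,0,0.045,0,0,0,0,0,0,0.05,0,0,0,0,0,0,0.05,0,0,0,0,0,0,0.05,0,0,0,-0.02,0,0,0.05,0,0,0,-0.06,0,0,0.05,0,0,0,-0.1,0,0,0.05,0,0,0,-0.14,0,0,0.05,0,0,0,-0.16,0.04,-0.02,0.05,0,0,0,-0.16,0.08,-0.05,0.05,0,0,0,-0.16,0.12,-0.08,0.05]}}

```text
time_s: 27.65
tcp_pos: [0.4381, -0.2072, 0.218]
ee_rot: [[0.004, 0.045, 0.999], [-0.0, 0.999, -0.045], [-1.0, -0.0, 0.004]]
wrist_force: [0.7, 2.0, 0.4]
gripper_width: 0.573
```

>>> {"method": "move_arm", "body": {"increments": [0,0,0,0,0.04,-0.02,0.05,0,0,0,0,0.08,-0.04,0.05,0,0,0,0,0.08,-0.04,0.05,0,0,0,0,0.08,-0.04,0.05,0,0,0,0,0.08,-0.04,0.05,0,0,0,0,0.08,-0.04,0.05]}}

```text
time_s: 28.15
tcp_pos: [0.4021, -0.1268, 0.2168]
ee_rot: [[0.0, 0.045, 0.999], [-0.0, 0.999, -0.045], [-1.0, -0.0, 0.0]]
wrist_force: [0.4, -0.4, 0.4]
gripper_width: 0.573
```

Run:
```python
from h import *
st()
im,E=cap('scene','e1')
cv2.imwrite('pics/e1z.png',cv2.resize(im[100:360,150:450],None,fx=2.6,fy=2.3))
im,E=cap('side','e2')
```

```text
t 28.15 tcp [0.4021, -0.1268, 0.2168] hd -2.56 F [0.4, -0.4, 0.4] g 49.8 j [4.8, 2.4, -27.4, 0.0, -60.2, -97.3]
```

View pics/e1z.png

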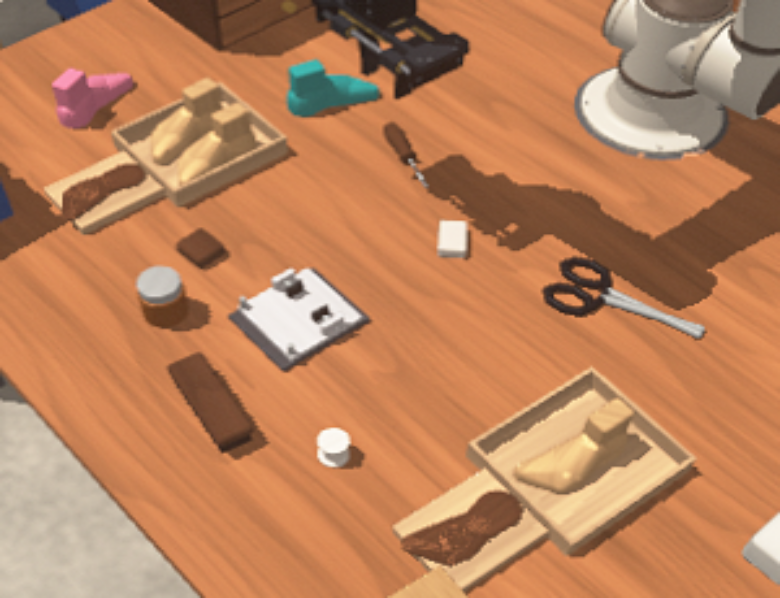

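View pics/e2.png

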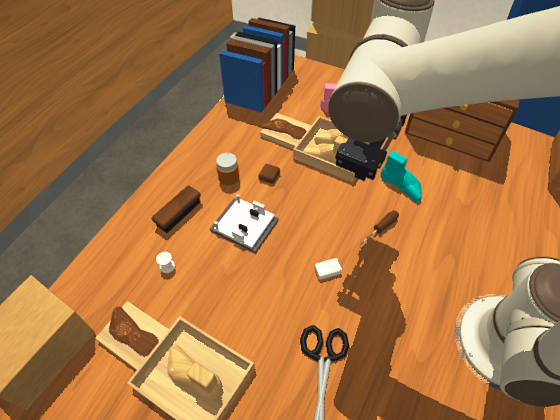

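Both trays hold their lasts standing, the clip block is seated, and the bystanders are where they were. I'm handing the job in.

Run:
```python
from station import r
print(r.finish_job())
```

```text
the job is handed in; nothing more can be done
None
```

All three lasts are put away and the job is handed in at 28.3 s, well inside the 69 s limit; `finish_job` reports no verdict.

- **Left last:** it stands in the left-pattern tray (the one on the robot's left), set near the middle.
- **Right last and clipped last:** both stand side by side in the right-pattern tray. The two trays' sole patterns were matched to foot by which way the toe leans.
- **Clip:** I worked the last free by twisting about ±14° while rising about 3 mm per swing. The vertical force read at the end of each step was 4.0 N at most, including the last's own weight of about 2 N. That stays below the 6.5 N that lifts the block, and in the side camera pictures the block stayed seated.

Each last was lowered until I felt contact of about 3 to 8 N, then let go. In the last scene and side pictures all three stand upright inside their trays and nothing else on the bench appears to have moved. The gripper is clear, with near-zero wrist force. In the side view the arm partly hides the right tray, so that tray is confirmed mainly by the scene camera.

None of the checks failed. The two fixed cameras disagreed by about 3 mm and up to 7° on the lasts' positions, so I checked each with the wrist camera before gripping.

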